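# Take the hot lid off the glue kettle with the lid lifter

### The job

Take the lid lifter from its rack, hook its fork under the loop handle of the hot kettle lid and lift the lid off, finding its balance point so that it never leans noticeably. Set the lid down gently inside the raised lip of the red lid stand, flat and never pressed hard, then hang the lifter back in its rack. Touch the hot lid and kettle with nothing but the lifter, and do not disturb the other things on the bench.

Things in the scene. Friction and masses are not known exactly. Their poses are not given: they have to be found in the camera images.
- kettle: Glue kettle, fixed on a round grey hotplate (200 mm across, 25 mm high); steel pot 176 mm outside, 166 mm inside diameter, rim 90 mm above the bench. Origin on its axis at bench height.
- lid: Hot aluminium lid, loose on the kettle, 0.59 to 0.70 kg with its damper. Origin on its axis at the underside of its flange, which lies on the kettle rim. Flange 190 mm across, 5 mm thick; below it a spigot 152 mm across, 10 mm deep, inside the pot. z up; the loop handle runs along its y axis.
- lid_bar (a point): Middle of the loop handle's straight dark bar: round, 8 mm thick, along the lid's y axis, 51 mm above the lid's origin (46 mm above the flange top), 120 mm long between its two upright 8 mm legs. Axes as the lid's.
- lid_track (a point): Middle of the lid's top face. A stiff brass damper (0.34 kg; two blocks at x 23 to 49 mm either side of the loop, 40 mm long, 20 mm high, joined by a low strip under it) was left anywhere along the lid's y within 45 mm of here and stays; its place is not reported. So the lid balances up to 26 mm from mid-bar, to the damper's side, and leans that way if lifted elsewhere.
- stand: Red height-adjustable lid stand, fixed; origin on its axis at bench height. Its top is a cross of bars inside a round lip (168 mm inside, 176 mm outside diameter, 8 mm above the cross). The lid's spigot stands on the cross inside the lip. The cross was left anywhere from 30 to 84 mm above the bench; this is not reported. It does not sink under the lid.
- lifter: Lid lifter, 190 mm tall, 0.2 kg, hanging upright in its rack. Origin at the lowest point of its fork; z up to the grip; x the way the fork points. An 8 mm stem rises from the rear of the fork at x -24 mm to z 85 mm, slants to x 0, z 105 mm, then goes up through a brass collar (32 mm across, z 135 to 140 mm) to the grip, so the fork's V is straight under the grip.
- lifter_fork (a point): Bottom of the fork's V, at the lifter's origin. Two 6 mm steel tines, 12 mm apart centre to centre in y, run from x -24, z 17 mm down to here and up to tips at x 18, z 15 mm (outer extents). The bar of the loop rests in the V, its centre 11 mm above this point. A lid whose balance point is between the tines (within 6 mm of mid-fork) hangs level. Axes as the lifter's.
- lifter_grip (a point): Centre of the lifter's orange grip, a block 40 mm in the lifter's x, 22 mm in y (grasp it across y, from above) and 50 mm high; 165 mm above the lifter's origin. Axes as the lifter's.
- lifter_collar (a point): Centre of the underside of the lifter's collar, 135 mm above its origin; it lies at point rack_slot when the lifter hangs in its rack.
- rack: The lifter's blue rack, fixed; origin at bench height straight under point rack_slot. Foot plate x -30 to 80 mm, y 55 mm to either side, 6 mm high; a post at x 50 to 62 mm carries the bracket, whose top is 150 mm above the bench.
- rack_slot (a point): Centre of the rack's slot at the bracket's top face (axes as the rack's). The lifter's collar rests here, the lifter's x along the rack's x. Slot 14 mm wide, closed 8 mm ahead in x, open towards -x; 4 mm high stops stand on the bracket at x -22 to -19 mm, so the lifter goes out by lifting it 6 mm or more and moving it at least 50 mm to the rack's -x, and back in the same way.
- tin: Paint tin, 104 mm across, 118 mm high; bystander. Origin under its centre.
- bottle: Clear bottle with red cap, 66 mm across, 190 mm high; bystander. Origin under its centre.
- bowl: Red bowl, 140 mm across, 55 mm high; bystander. Origin under its centre.
- jar: Small glass jar with yellow cap, 52 mm across, 60 mm high; bystander. Origin under its centre.
- brush: Brush lying flat, 180 mm long; bystander. Origin under its centre.
- angle: Piece of dark steel angle, 120 x 30 x 30 mm, lying on the bench; bystander. Origin under its centre.
Mind the look-alikes: they are no part of the job. Leave any black look-alike of the lifter alone.

How it is judged (in metres and radians):
On the way, in this order (a step that is already met when the one before it is completed fails the run):
1. the lid hangs level on the lifter, clear of the kettle (z of lid in the frame of kettle above 0.112 m and contact force between lifter and lid above 2 N and angle between lid's own z axis and vertical below 0.12 rad and contact force between lid and kettle below 0.1 N), for 0.3 s.
2. the lid rests flat on the stand and the lifter is off it (horizontal distance between lid and stand below 0.011 m and angle between lid's own z axis and vertical below 0.035 rad and contact force between lid and stand above 3 N and contact force between lifter and lid below 0.2 N), for 0.2 s.
At the end, for the whole second after the job is handed in: Lid still on the stand: within 11 mm of its axis, level within 2 degrees, its weight on the stand. Lifter hung still in its rack and let go: collar within 8 mm of the slot centre and resting on the rack, upright within 4.5 degrees, fork along the rack's x within 20 degrees (horizontal distance between lid and stand below 0.011 m and angle between lid's own z axis and vertical below 0.035 rad and contact force between lid and stand above 3 N and linear speed of lid below 0.02 m/s and distance between lifter_collar and rack_slot below 0.008 m and angle between lifter's own z axis and vertical below 0.08 rad and angle between the x axis of lifter and the x axis of rack_slot, either way round below 0.35 rad and linear speed of lifter below 0.03 m/s and contact force between the fingers and lifter below 0.1 N and contact force between lifter and rack above 0.5 N); the robot touches nothing.
It fails at once if the lid leaned more than 8 degrees (angle between lid's own z axis and vertical above 0.14 rad).
It fails at once if the lifter worked on the lid with more than 15 N, or the lid bore on the stand with more than 25 N (contact force between lifter and lid above 15 N or contact force between lid and stand above 25 N).
It fails at once if the lid was dropped or thrown (faster than 0.45 m/s) (linear speed of lid above 0.45 m/s).
It fails at once if the robot itself touched the hot lid or kettle (contact force between any of the fingers, the arm and lid above 0.3 N or contact force between any of the fingers, the arm and kettle above 0.3 N).
It fails at once if a bystander was moved more than 30 mm (distance of any of tin, bottle, bowl, jar, brush, angle from where it was at the start of the episode above 0.03 m).
It also fails if it takes over 72 s, if anything falls off the work surface, if the arm or the gripper's body presses on something with over 40 N, if the wrist force passes 120 N, or if a joint passes its speed limit or range.

### The arm

A 6-joint arm with a two-finger parallel gripper is mounted at the origin on the work surface. World frame = base frame: x ahead of the robot, y to its left, z up, the work surface at z = 0. Lengths are in m, angles in degrees, forces in N, time in s.
With the tool pointing down it reaches from about 0.4 to 0.825 m from the base axis. Payload 7 kg.
Tool frame: the origin (TCP) lies between the finger pads; the fingertips stand 22 mm ahead of it and the grasp point (between the pads) lies 3 mm ahead of it (bot.tip_extent is the distance from the TCP to the fingertips, in m); z points along the fingers, y is the line along which they close (so a half turn about z gives the same grasp; the last joint's range is limited). The gripper opens to 88 mm and grips with 3 to 60 N. Pads are 19 mm wide; open, the fingers measure 130 mm over their backs; the gripper's body (78 mm by 193 mm) begins 47 mm behind the grasp point.
Start: joints at [79.647, 20.546, 0.682, 0, -70.136, -16.507], TCP at [0.305, 0.602, 0.228] pointing down, gripper open.
Joint ranges: [-176.03, 176.03], [-82.01, 121.73], [-58.28, 71.71], [-173.87, 95.51], [-174.79, -0.11], [-173.66, 173.66]. Speed limits (degrees/s): [136.94, 136.94, 172.46, 180, 180, 180].

### API

Orientations are given as a 3x3 rotation matrix whose columns are the frame's x, y, z axes.
In Python, from plant import bot, imaging, job, spotter gives the robot as it stands.
- The arm moves only by the tool play_rows, never from a script. Its argument "moves" is one flat list of numbers, 7 for each row, row after row: the shift along the tool's x, y, z in cm, then the turn, a rotation vector about the tool's x, y, z in rad, then the finger opening in cm, from 0 to 8.76. In form: [x, y, z, ax, ay, az, fingers, x, y, z, ax, ay, az, fingers, ...]. A call has 1 to 12 rows; each row shifts and turns the commanded pose from where the row before left it, along the tool's axes as they then stand; what a row does not reach is not made up. A row lasts 1/12 s, in which the tool goes at most 41.7 mm and 7.16 degrees, less where a joint would pass 70% of its speed; a pose out of reach is approached as far as the arm can. A call with a gripper value outside its range is refused whole. The fingers move at their own pace and stop on an object; "squeeze" is the grip in N (left out, the last holds). Time passes only in rows, so rows that do not move let the fingers close. It gives the time, the measured TCP pose, the force, the opening and the grip force at its end, in the units of the state.
- bot.get_state(): the state, without advancing time (a new reading comes with each control period).
- imaging.camera(name): name is "scene" or "top" or "wrist"; returns a dict with "image" (420x560x3 uint8, red, green, blue), "K" (3x3 intrinsics, pixels), "origin" and "rotation" of the camera in the world. Camera axes: x right, y up, looking along -z (the intrinsics and any distortion apply to the point x, -y, -z); pixel columns grow to the right and rows downward; lengths in m; the calibration is good to about 2 mm. A picture is of the moment at which its call begins. There is no depth.
- job.hand_in(): hands the job in; it is judged then, once.
Trained networks look in the newest picture that a camera, given by its name, has taken for a name from the list of things; names that differ only in an ending like _2 or _b are one class to them, and where a whole thing is asked for, a point or a joint stands for the part that bears it (a point fixed in the world has none). Each returns a list of dicts, best first, with "conf" (0 to 1); they miss things now and then, are a little off and sometimes report something else, mostly with a low value. They report only what shows in the picture. A call takes as long as a camera call. They do not tell look-alikes from the thing itself.
- spotter.recognise(query, camera): "at" ([x, y, z] in m, in the coordinates of the camera as it stood for that picture, good to about 4 mm: the middle of the surface that is visible of it).
- spotter.outline_of(query, camera): "mask" (420x560 bool, what is visible of it).
The state is a dict: "clock": time; "joint_positions": joint angles; "qvel": joint speeds; "joint_torque": joint torques, N m; "tool_pos": TCP position; "tool_rot": TCP orientation; "ft_force": force on the tool from outside, world axes, zero at the start; "ft_torque": the same for the moment, N m; "width": opening from 0.0 (shut) to 1.0 (fully open); "grasp_force": force on a finger pad.
Only numpy, scipy, OpenCV 4.12 (cv2) and the standard library are available. Lean on these libraries where they do the work, as an engineer would, in place of code of your own. Each camera call takes 0.05 s, during which the arm holds its last target. There are 200 camera calls.

## Working session

There is one attempt and no reset: what is moved stays moved. The work goes in short steps, Python scripts to look and compute and a tool call to move; the robot and the scene stay as the last step left them, time stands still between calls to the robot, and variables do not carry over. Pictures are saved under pics/ and viewed, at most 10 in all, crops included, and the job is handed in when it is done.

Besides the shell and the picture viewer there is one more tool, called after "Emit:" by a JSON object that holds its "method" and its "body", one argument or row to a line. play_rows: Moves the arm, as the interface text tells. Its arguments: {"type":"object","properties":{"moves":{"type":"array","items":{"type":"number"}},"squeeze":{"type":"number"}},"required":["moves"]}

```bash
ls; mkdir -p pics
cat > h.py <<'E'
import numpy as np, cv2
from plant import bot, imaging, job, spotter
def cam(n,save=None):
    c=imaging.camera(n)
    if save: cv2.imwrite('pics/'+save,c['image'][:,:,::-1])
    return c
def w(c,p): return np.array(c['origin'])+np.array(c['rotation'])@np.array(p)
def pix(c,P):
    p=np.array(c['rotation']).T@(np.array(P)-c['origin']); q=np.array(c['K'])@[p[0],-p[1],-p[2]]; return q[:2]/q[2]
def ray(c,u,v,z):
    d=np.linalg.inv(c['K'])@[u,v,1]; d=np.array(c['rotation'])@[d[0],-d[1],-d[2]]
    o=np.array(c['origin']); return o+d*(z-o[2])/d[2]
E
python3 - <<'E'
from h import *
np.set_printoptions(precision=3,suppress=True)
for n in ['scene','top']:
    c=cam(n,n+'0.png'); print(n,c['origin'],[k for k in c],c['K'][0][0])
    for q in ['kettle','lid','lid_bar','lid_track','stand','lifter','lifter_grip','lifter_fork','rack','rack_slot','tin','bottle','bowl','jar','brush','angle']:
        try:
            for r in spotter.recognise(q,n)[:3]:
                P=w(c,r['at']); print(q,round(r['conf'],2),P,pix(c,P).round())
        except Exception as e: print(q,e)
print(bot.get_state()['clock'])
E
```

```text
pics
scene [1.222 0.44  1.35 ] ['image', 'K', 'origin', 'rotation'] 504.0735026459129
kettle 0.56 [0.647 0.013 0.022] [241. 276.]
lid 0.7 [ 0.593 -0.032  0.095] [235. 243.]
lid_bar 0.61 [ 0.736 -0.155  0.027] [177. 278.]
lid_bar 0.58 [ 0.594 -0.038  0.095] [233. 243.]
lid_track 0.96 [ 0.59  -0.035  0.094] [234. 242.]
stand 0.94 [ 0.536 -0.347  0.07 ] [157. 197.]
stand 0.15 [ 0.736 -0.154  0.024] [177. 278.]
lifter 0.9 [0.315 0.271 0.019] [363. 223.]
lifter 0.67 [0.497 0.349 0.182] [374. 251.]
lifter 0.62 [0.376 0.585 0.025] [457. 276.]
lifter_grip 0.83 [0.499 0.351 0.182] [374. 251.]
lifter_grip 0.79 [0.312 0.272 0.023] [364. 222.]
lifter_grip 0.66 [0.377 0.587 0.025] [457. 276.]
lifter_fork 0.86 [0.38  0.587 0.026] [457. 277.]
lifter_fork 0.85 [0.311 0.274 0.021] [364. 222.]
lifter_fork 0.55 [0.493 0.352 0.187] [375. 249.]
rack 0.93 [0.536 0.345 0.006] [360. 291.]
rack_slot 0.57 [ 0.537 -0.349  0.07 ] [157. 198.]
rack_slot 0.56 [0.535 0.347 0.008] [361. 291.]
tin 0.88 [0.752 0.167 0.121] [272. 313.]
tin 0.59 [0.496 0.351 0.181] [375. 251.]
bottle 0.73 [0.777 0.023 0.124] [218. 298.]
[... 789 characters left out ...]
027] [ 88. 245.]
lifter_grip 0.67 [0.304 0.268 0.024] [198. 271.]
lifter_fork 0.86 [0.488 0.346 0.191] [155. 196.]
lifter_fork 0.8 [0.303 0.266 0.02 ] [199. 271.]
lifter_fork 0.66 [0.369 0.577 0.026] [ 88. 245.]
rack 0.6 [0.518 0.328 0.005] [182. 195.]
rack_slot 0.87 [0.514 0.323 0.007] [183. 196.]
rack_slot 0.7 [ 0.577 -0.033  0.096] [309. 171.]
tin 0.55 [0.717 0.154 0.118] [240. 116.]
bottle 0.56 [0.742 0.016 0.129] [292. 107.]
bowl 0.77 [ 0.751 -0.145  0.023] [347. 118.]
jar 0.77 [0.623 0.176 0.059] [233. 156.]
brush 0.69 [0.445 0.169 0.018] [236. 221.]
brush 0.6 [0.482 0.345 0.19 ] [156. 199.]
brush 0.55 [ 0.749 -0.147  0.023] [348. 119.]
angle 0.68 [ 0.375 -0.178  0.003] [358. 249.]
1.7
```

View pics/scene0.png

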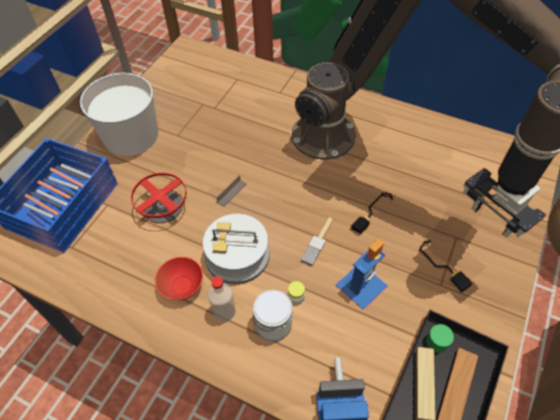

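View pics/top0.png

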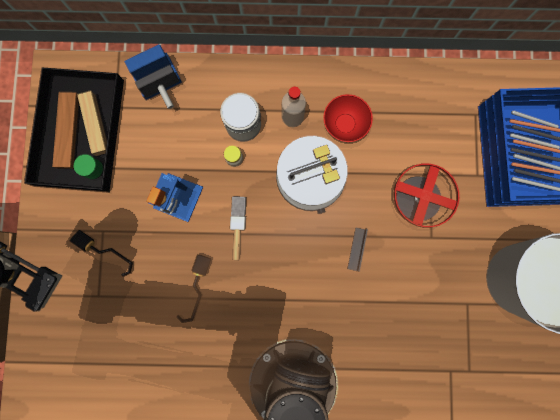

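Scene: the orange-gripped lifter in the blue rack is at scene (375,250) and top (156,197). The black look-alikes lie on the bench at scene (360,225) and (460,282). The lid is at top (312,172) with its brass blocks towards the right end of the bar. The stand is at top (426,195). I choose the orange lifter and check it in a close crop.

Run:
```python
import cv2, numpy as np
t=cv2.imread('pics/top0.png'); s=cv2.imread('pics/scene0.png')
def cr(i,u,v,h=25,wd=33): return cv2.resize(i[v-h*1:v+h,u-wd:u+wd],(400,300),interpolation=cv2.INTER_CUBIC)
def cr2(i,u,v): return cr(i,u,v,38,50)
m=np.vstack([np.hstack([cr(t,176,197),cr2(s,365,270)]),np.hstack([cr2(t,314,172),cr2(t,426,195)])])
cv2.imwrite('pics/m1.png',m)
```

```text
(no output)
```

View pics/m1.png

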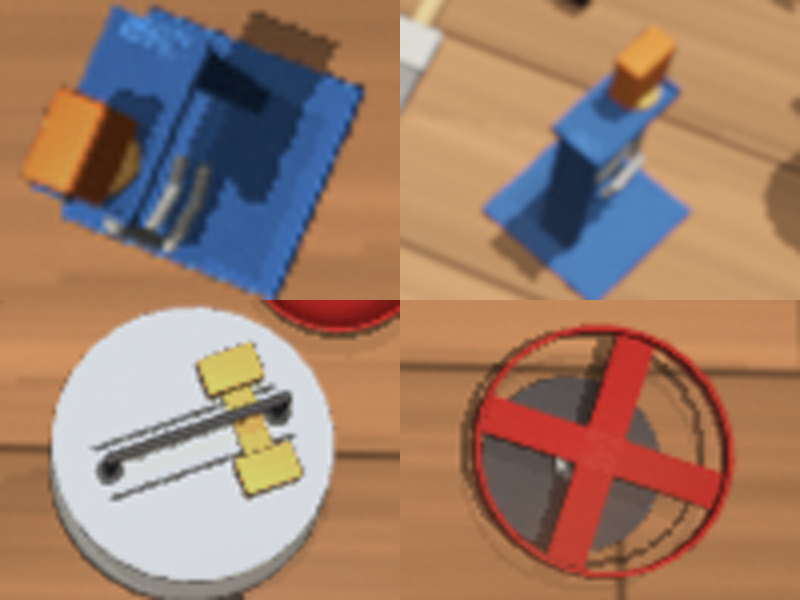

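Crop: the orange grip, brass collar and blue bracket confirm the right lifter. The damper blocks sit right of mid-bar. Now the pixel measurements.

```bash
cat > m.py <<'E'
from h import *
np.set_printoptions(precision=4,suppress=True)
t=cam('top');s=cam('scene')
T=lambda u,v,z,k=6.06,o=(143,172): ray(t,o[0]+u/k,o[1]+v/k,z)
a=T(362,88,.006);b=T(278,302,.006)
S=[ray(s,*p,.006) for p in [(336,284.5),(387.5,284.5),(364,306.5)]]
print('plate top',a,b,np.degrees(np.arctan2(*(a-b)[1::-1])),np.linalg.norm(a-b))
print('plate scene',S,[np.linalg.norm(S[i]-S[2]) for i in (0,1)],[np.degrees(np.arctan2(*(S[i]-S[2])[1::-1])) for i in (0,1)])
def maskc(c,cond,box):
    u0,v0,u1,v1=box; h=cv2.cvtColor(c['image'][v0:v1,u0:u1].copy(),cv2.COLOR_RGB2HSV)
    m=cond(h).astype(np.uint8); m=cv2.morphologyEx(m,cv2.MORPH_OPEN,np.ones((2,2),np.uint8)) if 0 else m
    return m,(u0,v0)
# orange grip hull
for n,c,box in [('top',t,(140,175,175,215)),('scene',s,(355,225,395,270))]:
    m,o=maskc(c,lambda h:(h[...,0]>5)&(h[...,0]<18)&(h[...,1]>190)&(h[...,2]>110),box)
    cs=max(cv2.findContours(m,0,2)[0],key=cv2.contourArea); p=cs[:,0]+o
    q=p.mean(0); print('grip',n,cv2.minAreaRect(p),'centroid z.18',ray(c,*cv2.minAreaRect(p)[0],.18))
# lid ellipse, stand ellipse from networks masks
def ell(c,name,z):
    m=max(spotter.outline_of(name,n_),key=lambda r:r['conf'])['mask'].astype(np.uint8)
    cs=max(cv2.findContours(m,0,2)[0],key=cv2.contourArea)
    return cv2.convexHull(cs)
for n_,c in [('top',t),('scene',s)]:
    for name in ['lid','stand']:
        try:
            p=ell(c,name,0)[:,0]; e=cv2.fitEllipse(p.astype(np.float32)); print(name,n_,e)
            for z in [.03,.05,.07,.09]: 
                P=np.array([ray(c,x,y,z)[:2] for x,y in cv2.ellipse2Poly(tuple(int(round(v)) for v in e[0]),(int(e[1][0]*5),int(e[1][1]*5)),int(e[2]),0,360,5)*.0+0]) if 0 else None
            z0=.095 if name=='lid' else .06
            P=np.array([ray(c,x,y,z0)[:2] for x,y in p],np.float32); print('  world circle',cv2.fitEllipse(P*1000), 'centre ray', ray(c,*e[0],z0))
        except Exception as ex: print(name,n_,ex)
# lid bar ends & damper from crop, k=4
L=lambda u,v,z:T(u,v-300,z,4,(264,134))
e1,e2=L(108,468,.146),L(283,403,.146) # bar ends (leg tops)
print('bar',e1,e2,(e1+e2)/2,np.linalg.norm(e1-e2),np.degrees(np.arctan2(*(e2-e1)[1::-1])))
b1,b2=L(231,369,.12),L(269,472,.12); print('blocks',b1,b2,(b1+b2)/2,np.linalg.norm(b1-b2))
mid=(e1+e2)/2;y=(e2-e1)/np.linalg.norm(e2-e1);print('damper along',((b1+b2)/2-mid)@y)
E
python3 m.py
```

```text
plate top [0.5442 0.2682 0.006 ] [0.4414 0.3034 0.006 ] -18.950227084275777 0.10867682797185158
plate scene [array([0.5454, 0.2741, 0.006 ]), array([0.4802, 0.4113, 0.006 ]), array([0.576 , 0.3734, 0.006 ])] [np.float64(0.10387398980706472), np.float64(0.10305819391456575)] [np.float64(-107.14582712363153), np.float64(158.38819058672036)]
grip top ((157.45001220703125, 195.64999389648438), (1.2649108171463013, 13.597792625427246), 18.434947967529297) centroid z.18 [0.4908 0.3447 0.18  ]
grip scene ((375.7308044433594, 252.15383911132812), (8.43299388885498, 10.394155502319336), 78.69007110595703) centroid z.18 [0.4981 0.3552 0.18  ]
lid top ((311.5953674316406, 170.12423706054688), (69.29878234863281, 70.67588806152344), 101.88216400146484)
  world circle ((580.9203491210938, -38.96587371826172), (189.1910858154297, 189.353515625), 13.312560081481934) centre ray [ 0.58  -0.039  0.095]
stand top ((426.2230529785156, 195.31890869140625), (62.85554504394531, 64.45159912109375), 102.71475982666016)
  world circle ((524.0604248046875, -357.11187744140625), (173.18067932128906, 178.5388793
[... 154 characters left out ...]
), 83.07218933105469)
  world circle ((583.9437255859375, -37.111087799072266), (186.2805938720703, 192.55763244628906), 142.1399383544922) centre ray [ 0.5871 -0.0354  0.095 ]
stand scene ((158.51492309570312, 197.29476928710938), (50.861019134521484, 55.4573974609375), 82.61659240722656)
  world circle ((525.574951171875, -352.1895751953125), (173.6270294189453, 209.6163330078125), 139.82765197753906) centre ray [ 0.5287 -0.3502  0.06  ]
bar [0.553  0.0169 0.146 ] [ 0.5976 -0.0946  0.146 ] [ 0.5753 -0.0389  0.146 ] 0.12007830367794241 -68.19213141113666
blocks [ 0.6259 -0.0634  0.12  ] [ 0.5575 -0.0889  0.12  ] [ 0.5917 -0.0762  0.12  ] 0.07297852072335215
damper along 0.040718600369525355
```

```bash
cat >> h.py <<'E'
def go(P,yaw,per=3.5,close=8.7):
    """rows from present pose to TCP P with tool y along world heading yaw (mod 180), tool z down"""
    from scipy.spatial.transform import Rotation as Ro
    s=bot.get_state(); R=np.array(s['tool_rot']);p=np.array(s['tool_pos'])
    best=None
    for f in (0,180):
        a=np.radians(yaw+f); y=np.array([np.cos(a),np.sin(a),0]); z=np.array([0,0,-1.]); G=np.column_stack([np.cross(y,z),y,z])
        rv=Ro.from_matrix(R.T@G).as_rotvec()
        if best is None or np.linalg.norm(rv)<np.linalg.norm(best): best=rv
    d=(np.array(P)-p)*100
    print('from',p.round(4),'d world cm',d.round(2),'d tool cm',(R.T@d).round(2),'rotvec',best.round(3))
    n=int(np.ceil(max(np.linalg.norm(d)/per,np.linalg.norm(best)/.11,1)))
    for i in range(n):
        Ri=R@Ro.from_rotvec(best*i/n).as_matrix(); print((Ri.T@d/n).round(2),(best/n).round(3))
E
python3 - <<'E'
from h import *
np.set_printoptions(precision=4,suppress=True)
s=bot.get_state(); print(s['tool_rot'],s['tool_pos'],s['clock'])
c=cam('wrist'); R=np.array(s['tool_rot']); print('cam in tool',R.T@(np.array(c['origin'])-s['tool_pos']),R.T@np.array(c['rotation']),c['K'])
u=np.array([np.cos(np.radians(-20)),np.sin(np.radians(-20)),0])
print('camera xy offset target');go([.488,.345,.30],70)
E
```

```text
[[ 0.8921 -0.4518  0.    ]
 [-0.4518 -0.8921  0.    ]
 [ 0.     -0.     -1.    ]] [0.305  0.6022 0.2283] 2.0
cam in tool [ 0.0834  0.0003 -0.158 ] [[-0.0001  0.9523  0.3051]
 [ 1.     -0.0001  0.0006]
 [ 0.0006  0.3051 -0.9523]] [[338.6969   0.     278.7021]
 [  0.     338.6969 215.1351]
 [  0.       0.       1.    ]]
camera xy offset target
from [0.305  0.6021 0.2283] d world cm [ 18.3  -25.71   7.17] d tool cm [27.95 14.67 -7.17] rotvec [-0.    0.   -0.12]
[ 2.79  1.47 -0.72] [-0.     0.    -0.012]
[ 2.78  1.5  -0.72] [-0.     0.    -0.012]
[ 2.76  1.53 -0.72] [-0.     0.    -0.012]
[ 2.74  1.57 -0.72] [-0.     0.    -0.012]
[ 2.72  1.6  -0.72] [-0.     0.    -0.012]
[ 2.7   1.63 -0.72] [-0.     0.    -0.012]
[ 2.68  1.66 -0.72] [-0.     0.    -0.012]
[ 2.66  1.7  -0.72] [-0.     0.    -0.012]
[ 2.64  1.73 -0.72] [-0.     0.    -0.012]
[ 2.62  1.76 -0.72] [-0.     0.    -0.012]
```

Emit:
{"method": "play_rows", "body": {
  "moves": [2.8,1.5,-0.72,0,0,0,8.7,2.8,1.5,-0.72,0,0,0,8.7,2.8,1.5,-0.72,0,0,0,8.7,2.8,1.5,-0.72,0,0,0,8.7,2.8,1.5,-0.72,0,0,0,8.7,2.8,1.5,-0.72,0,0,0,8.7,2.8,1.5,-0.72,0,0,0,8.7,2.8,1.5,-0.72,0,0,0,8.7,2.8,1.5,-0.72,0,0,0,8.7,2.8,1.2,-0.72,0,0,0,8.7,0,0,0,0,0,-0.12,8.7,0,0,0,0,0,0,8.7]
}}

```text
clock: 3.05
tool_pos: [0.4894, 0.3432, 0.3009]
tool_rot: [[0.941, -0.339, 0.001], [-0.339, -0.941, 0.001], [0.0, -0.001, -1.0]]
ft_force: [-1.1, 0.9, -0.8]
width: 0.99
grasp_force: 0.0
```

Run:
```python
from h import *
np.set_printoptions(precision=4,suppress=True)
c=cam('wrist','w1.png');s=bot.get_state();print(s['tool_pos'],s['clock'],c['origin'])
for q in ['lifter_grip','rack_slot']:
    for r in spotter.recognise(q,'wrist')[:2]: P=w(c,r['at']);print(q,r['conf'],P,pix(c,P))
for P in [(.488,.345,.205),(.488,.345,.15)]: print(pix(c,P))
```

```text
[0.4887 0.3439 0.3004] 3.1 [0.5676 0.3145 0.459 ]
lifter_grip 0.87 [0.4907 0.3479 0.2132] [272.3091 221.3976]
lifter_grip 0.65 [0.3309 0.2773 0.0239] [360.9328 263.0145]
rack_slot 0.91 [0.5248 0.3368 0.0076] [274.435  145.1098]
[277.1275 219.9483]
[277.4975 201.4464]
```

View pics/w1.png

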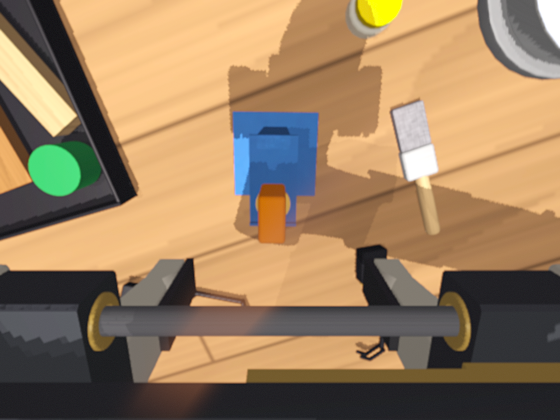

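Wrist view: the orange grip is at about (272,215), the plate edges are parallel to the image axes, so the yaw is right. Refining the grip position from its mask.

Run:
```python
from h import *
np.set_printoptions(precision=4,suppress=True)
c=cam('wrist');s=bot.get_state()
h=cv2.cvtColor(c['image'].copy(),cv2.COLOR_RGB2HSV)[170:255,240:300]
m=((h[...,0]>4)&(h[...,0]<20)&(h[...,1]>170)&(h[...,2]>110)).astype(np.uint8)
p=max(cv2.findContours(m,0,2)[0],key=cv2.contourArea)[:,0]+[240,170]
x0,y0=p.min(0);x1,y1=p.max(0)+1;print(x0,y0,x1,y1)
R=np.array(s['tool_rot'])
for y in range(184,246,4):
    q=np.where(m[y-170])[0]
    if len(q): print(y,q.min()+240,q.max()+241,c['image'][y,271])
for (u,v) in [(x0,y1),(x1,y1)]:
    P=ray(c,u,v,.205); print(P,(R.T@(P-s['tool_pos']))*100)
# plate
h=cv2.cvtColor(c['image'].copy(),cv2.COLOR_RGB2HSV)
for v in (120,150,180):
    q=np.where((h[v,200:340,0]>95)&(h[v,200:340,0]<125)&(h[v,200:340,1]>120))[0]+200; print(v,q.min(),q.max()+1)
for (u,v) in [(234,112),(318,112)]: P=ray(c,u,v,.006);print(P,(R.T@(P-s['tool_pos']))*100)
```

```text
258 183 287 241
184 263 285 [140  71  10]
188 262 285 [141  72  14]
192 261 287 [141  73  17]
196 259 287 [200 110  13]
200 258 287 [207 117  22]
204 259 287 [207 116  18]
208 259 287 [207 116  23]
212 260 286 [207 117  28]
216 260 286 [207 117  28]
220 260 286 [207 117  33]
224 260 286 [206 117  35]
228 260 286 [207 119  41]
232 259 286 [206 119  42]
236 259 286 [207 119  45]
240 261 285 [198 116  53]
[0.4753 0.3669 0.205 ] [-1.9274 -1.6322  9.4897]
[0.4673 0.345  0.205 ] [-1.9295  0.6992  9.4907]
120 233 318
150 235 316
180 236 315
[0.5797 0.3717 0.006 ] [ 7.7142 -5.682  29.3847]
[0.5427 0.2711 0.006 ] [ 7.7029  5.0417 29.3895]
```

Emit:
{"method": "play_rows", "body": {
  "moves": [-0.1,-0.42,2,0,0,0,8.7,0,0,3,0,0,0,6,0,0,3,0,0,0,5,0,0,2.5,0,0,0,5,0,0,1.1,0,0,0,5,0,0,0,0,0,0,4,0,0,0,0,0,0,1,0,0,0,0,0,0,0.5,0,0,0,0,0,0,0.5,0,0,0,0,0,0,0.5],
  "squeeze": 40
}}

```text
clock: 4.08
tool_pos: [0.4894, 0.3494, 0.1858]
tool_rot: [[0.94, -0.342, 0.002], [-0.342, -0.94, 0.002], [0.001, -0.002, -1.0]]
ft_force: [-0.5, 0.3, 0.0]
width: 0.372
grasp_force: 0.0
```

Emit:
{"method": "play_rows", "body": {
  "moves": [0,0,0,0,0,0,0.5,0,0,0,0,0,0,0.5,0,0,0,0,0,0,0.5,0,0,0,0,0,0,0.5,0,0,0,0,0,0,0.5]
}}

```text
clock: 4.5
tool_pos: [0.4892, 0.3491, 0.1851]
tool_rot: [[0.94, -0.342, 0.001], [-0.342, -0.94, 0.001], [0.001, -0.001, -1.0]]
ft_force: [-1.5, -0.1, 5.6]
width: 0.249
grasp_force: 40.0
```

Emit:
{"method": "play_rows", "body": {
  "moves": [0,0,-0.6,0,0,0,0.5,0,0,-0.7,0,0,0,0.5,0,0,0,0,0,0,0.5,-1,0,0,0,0,0,0.5,-2,0,0,0,0,0,0.5,-2,0,0,0,0,0,0.5,-2,0,0,0,0,0,0.5,0,0,-2,0,0,0,0.5,0,0,-4,0,0,0,0.5,0,0,-4,0,0,0,0.5,0,0,-4,0,0,0,0.5,0,0,-2.2,0,0,0,0.5]
}}

```text
clock: 5.5
tool_pos: [0.4233, 0.3733, 0.3642]
tool_rot: [[0.94, -0.341, 0.004], [-0.341, -0.94, 0.004], [0.002, -0.005, -1.0]]
ft_force: [0.1, 0.5, -1.2]
width: 0.247
grasp_force: 40.0
```

Run:
```python
from h import *
go([.531,-.081,.36],90+21.8)
```

```text
from [0.4233 0.3733 0.3642] d world cm [ 10.77 -45.43  -0.42] d tool cm [25.63 39.02  0.28] rotvec [-0.004 -0.004 -0.729]
[1.83 2.79 0.02] [-0.    -0.    -0.052]
[1.68 2.88 0.02] [-0.    -0.    -0.052]
[1.53 2.96 0.02] [-0.    -0.    -0.052]
[1.37 3.04 0.02] [-0.    -0.    -0.052]
[1.21 3.11 0.02] [-0.    -0.    -0.052]
[1.05 3.16 0.02] [-0.    -0.    -0.052]
[0.89 3.21 0.02] [-0.    -0.    -0.052]
[0.72 3.26 0.02] [-0.    -0.    -0.052]
[0.55 3.29 0.02] [-0.    -0.    -0.052]
[0.37 3.31 0.03] [-0.    -0.    -0.052]
[0.2  3.33 0.03] [-0.    -0.    -0.052]
[0.03 3.33 0.03] [-0.    -0.    -0.052]
[-0.15  3.33  0.03] [-0.    -0.    -0.052]
[-0.32  3.32  0.03] [-0.    -0.    -0.052]
```

Emit:
{"method": "play_rows", "body": {
  "moves": [1.83,2.8,0.02,0,0,-0.052,0.5,1.68,2.88,0.02,0,0,-0.052,0.5,1.53,2.96,0.02,0,0,-0.052,0.5,1.37,3.04,0.02,0,0,-0.052,0.5,1.21,3.11,0.02,0,0,-0.052,0.5,1.05,3.16,0.02,0,0,-0.052,0.5,0.89,3.21,0.02,0,0,-0.052,0.5,0.72,3.26,0.02,0,0,-0.052,0.5,0.55,3.29,0.02,0,0,-0.052,0.5,0.37,3.31,0.03,0,0,-0.052,0.5,0.2,3.33,0.03,0,0,-0.052,0.5,0.03,3.33,0.03,0,0,-0.052,0.5]
}}

```text
clock: 6.5
tool_pos: [0.5144, -0.018, 0.3563]
tool_rot: [[0.962, 0.274, -0.0], [0.274, -0.962, 0.0], [-0.0, -0.0, -1.0]]
ft_force: [1.0, 1.0, -2.9]
width: 0.251
grasp_force: 40.0
```

Emit:
{"method": "play_rows", "body": {
  "moves": [-0.15,3.33,0.03,0,0,-0.052,0.5,-0.32,3.32,0.03,0,0,-0.052,0.5,0,0,0,0,0,0,0.5,0,0,0,0,0,0,0.5]
}}

```text
clock: 6.83
tool_pos: [0.5298, -0.083, 0.355]
tool_rot: [[0.93, 0.367, -0.002], [0.367, -0.93, 0.0], [-0.002, -0.001, -1.0]]
ft_force: [0.2, 0.1, -2.6]
width: 0.246
grasp_force: 40.0
```

Run:
```python
from h import *
np.set_printoptions(precision=4,suppress=True)
c=cam('wrist','w2.png');s=bot.get_state();p=np.array(s['tool_pos']);R=np.array(s['tool_rot']);print(p,R,s['clock'],s['ft_force'])
for q in ['lid','lid_bar','lid_track','lifter_fork']:
    for r in spotter.recognise(q,'wrist')[:2]: P=w(c,r['at']);print(q,r['conf'],P,pix(c,P))
print('fork pred',pix(c,p-[0,0,.17]),'lid c',pix(c,(.581,-.039,.095)))
np.save('c2.npy',dict(c,s=s),allow_pickle=True)
```

```text
[ 0.5297 -0.082   0.3553] [[ 0.9298  0.368  -0.0012]
 [ 0.368  -0.9298  0.0002]
 [-0.001  -0.0006 -1.    ]] 6.8833 [-0.0127  0.2631 -2.2274]
lid 0.79 [ 0.5852 -0.0378  0.0962] [260.3919 119.7026]
lid_bar 0.83 [ 0.5909 -0.038   0.0974] [262.2217 115.1486]
lid_track 0.63 [ 0.5907 -0.0363  0.0984] [260.728  114.7868]
lifter_fork 0.74 [0.3216 0.264  0.0288] [ 12.2445 211.196 ]
lifter_fork 0.59 [ 0.5399 -0.0833  0.3727] [286.2962 274.803 ]
fork pred [277.6352 193.7757] lid c [260.1401 123.4444]
```

View pics/w2.png

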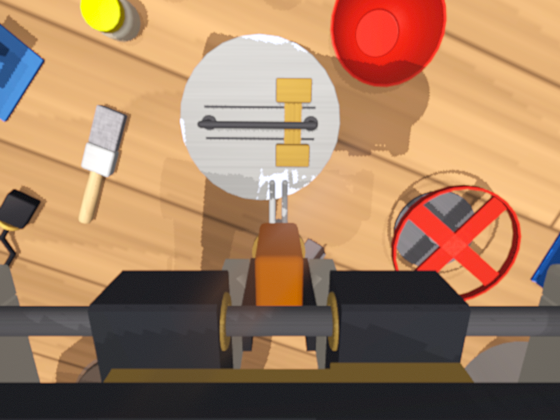

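Wrist view: the bar runs (207,122) to (311,124), nearly parallel to the tool y axis. Damper blocks span u 276-311, tine tips are near (273,183) and (285,181), and the stand cross is near (455,240).

Run:
```python
from h import *
np.set_printoptions(precision=2,suppress=True)
c=np.load('c2.npy',allow_pickle=True).item();s=c['s'];p=np.array(s['tool_pos']);R=np.array(s['tool_rot'])
tf=lambda P:(R.T@(P-p))*100
g=c['image'].astype(int).sum(2)
# bar: dark pixels in central band
pts=[]
for u in range(220,272,2):
    col=g[112:134,u]; v=np.where(col<col.max()*0.5)[0]
    if len(v): pts.append((u,112+v.mean(),len(v)))
pts=np.array(pts); k=np.polyfit(pts[:,0],pts[:,1],1);print('bar line',k,pts[:,2].mean())
row=g[int(round(np.polyval(k,260))),190:330]; d=np.where(row<300)[0]+190; print('dark ext',d.min(),d.max()+1)
ua,ub=d.min(),d.max()+1
A=ray(c,ua,np.polyval(k,ua),.146);B=ray(c,ub,np.polyval(k,ub),.146); print('bar',tf(A),tf(B),'mid',tf((A+B)/2),np.linalg.norm(A-B)*100,(A+B)/2*100)
h=cv2.cvtColor(c['image'].copy(),cv2.COLOR_RGB2HSV)
m=((h[...,0]>15)&(h[...,0]<32)&(h[...,1]>130)&(h[...,2]>110)); m[:70]=0;m[175:]=0;m[:,:265]=0;m[:,330:]=0
for v in range(76,170,4):
    q=np.where(m[v])[0]
    if len(q): print(v,q.min(),q.max()+1,end=' | ')
for v0,v1 in ((78,101),(146,166)):
    us=np.median([[np.where(m[v])[0].min(),np.where(m[v])[0].max()+1] for v in range(v0+4,v1-4)],0)
    print('\nblock',us,[tf(ray(c,u,(v0+v1)/2,.115))[1] for u in us])
for dy in(-.6,.6): print('tip pred',pix(c,p+R@[.018,dy/100,.170-.012]))
print('tip meas',tf(ray(c,279.5,182,p[2]-.158)))
print('yaw bar err rad',np.arctan2(*(tf(B)-tf(A))[:2]))
print('weight',s['ft_force'])
h2=cv2.inRange(h,(0,180,90),(6,255,255))[160:300,380:530]+cv2.inRange(h,(174,180,90),(180,255,255))[160:300,380:530]
q=cv2.convexHull(cv2.findNonZero(h2))[:,0]+[380,160]; q=q[q[:,0]>385]
for z in (.04,.06,.08,.095):
    P=np.array([ray(c,*x,z)[:2] for x in q.astype(float)],np.float32)*1000; print('stand lip z',z,cv2.fitEllipse(P))
```

```text
bar line [ -0.  124.5] 6.0
dark ext 198 317
bar [ 6.51 -8.34 20.93] [ 6.5   4.13 20.92] mid [ 6.5  -2.1  20.93] 12.471938074428216 [58.22 -3.85 14.6 ]
80 277 311 | 84 277 311 | 88 277 311 | 92 277 311 | 96 277 311 | 100 277 311 | 104 285 301 | 108 285 301 | 112 285 301 | 116 285 301 | 120 285 301 | 132 285 300 | 136 285 300 | 140 285 300 | 144 278 301 | 148 276 309 | 152 276 309 | 156 276 309 | 160 276 309 | 164 276 308 | 
block [277. 311.] [np.float64(-0.06730943801026931), np.float64(3.6813085660673206)]

block [276. 309.] [np.float64(-0.2034611395020495), np.float64(3.652172583066985)]
tip pred [271.1  178.58]
tip pred [283.78 178.57]
tip meas [ 1.47  0.19 15.8 ]
yaw bar err rad -0.001031483680221949
weight [-0.01  0.26 -2.23]
stand lip z 0.04 ((517.6085815429688, -374.48114013671875), (186.98233032226562, 194.44642639160156), 170.7001190185547)
stand lip z 0.06 ((521.40625, -360.8901062011719), (179.07522583007812, 186.2236785888672), 170.70022583007812)
stand lip z 0.08 ((525.2039794921875, -347.2991027832031), (171.1681365966797, 178.0009307861328), 170.70004272460938)
stand lip z 0.095 ((528.0521850585938, -337.1058349609375), (165.23780822753906, 171.83387756347656), 170.7001190185547)
```

Emit:
{"method": "play_rows", "body": {
  "moves": [0,-0.17,3,0,0,0,0.5,0,0,2.5,0,0,0,0.5,0,0,1.1,0,0,0,0.5,0,0,0,0,0,0,0.5,0,0,0,0,0,0,0.5,0,0,0,0,0,0,0.5]
}}

```text
clock: 7.58
tool_pos: [0.5305, -0.0799, 0.2917]
tool_rot: [[0.929, 0.371, 0.002], [0.371, -0.929, -0.0], [0.002, 0.001, -1.0]]
ft_force: [0.7, 0.4, -0.7]
width: 0.247
grasp_force: 40.0
```

Run:
```python
from h import *
np.set_printoptions(precision=4,suppress=True)
c=cam('wrist');t=cam('scene');s=bot.get_state();p=np.array(s['tool_pos']);R=np.array(s['tool_rot']);print(p,s['clock'],s['ft_force'])
print([pix(c,p+R@[.018,d,.158]).round() for d in (-.006,.006)])
a=cv2.resize(c['image'][70:220,180:380],(400,300),interpolation=3);b=cv2.resize(t['image'][190:290,170:303],(400,300),interpolation=3)
cv2.imwrite('pics/m3.png',np.hstack([a,b])[:,:,::-1])
```

```text
[ 0.5304 -0.08    0.2916] 7.6833 [-0.2557 -0.3308 -1.7536]
[array([272., 179.]), array([285., 179.])]
```

View pics/m3.png

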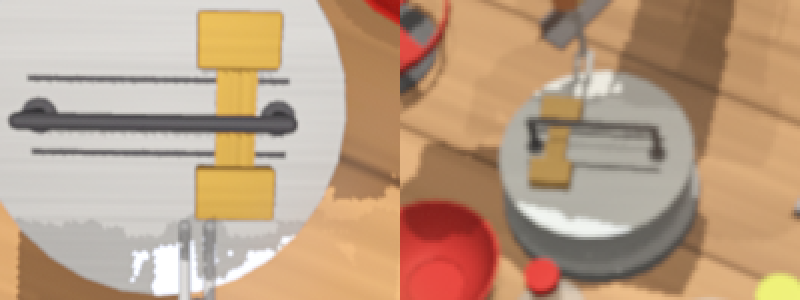

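Emit:
{"method": "play_rows", "body": {
  "moves": [0,0.12,0.3,0,0,0,0.5,0,0,0,0,0,0,0.5,0.5,0,0,0,0,0,0.5,1,0,0,0,0,0,0.5,1,0,0,0,0,0,0.5,1,0,0,0,0,0,0.5,1,0,0,0,0,0,0.5,1,0,0,0,0,0,0.5,0.6,0,0,0,0,0,0.5,0.4,0,0,0,0,0,0.5,0,0,0,0,0,0,0.5,0,0,0,0,0,0,0.5]
}}

```text
clock: 8.68
tool_pos: [0.5903, -0.0571, 0.2867]
tool_rot: [[0.929, 0.37, -0.001], [0.37, -0.929, -0.0], [-0.001, -0.0, -1.0]]
ft_force: [-0.0, 0.1, -2.2]
width: 0.249
grasp_force: 40.0
```

Run:
```python
from h import *
np.set_printoptions(precision=4,suppress=True)
c=cam('wrist');t=cam('scene');s=bot.get_state();p=np.array(s['tool_pos']);R=np.array(s['tool_rot']);print(p,s['clock'],s['ft_force'])
print([pix(c,p+R@[.018,d,.158]).round() for d in (-.006,.006)])
a=cv2.resize(c['image'][70:270,150:417],(400,300),interpolation=3);b=cv2.resize(t['image'][205:265,195:275],(400,300),interpolation=3)
cv2.imwrite('pics/m4.png',np.hstack([a,b])[:,:,::-1])
```

```text
[ 0.5901 -0.0573  0.2871] 8.7833 [ 0.3798  0.949  -2.0627]
[array([272., 179.]), array([285., 179.])]
```

View pics/m4.png

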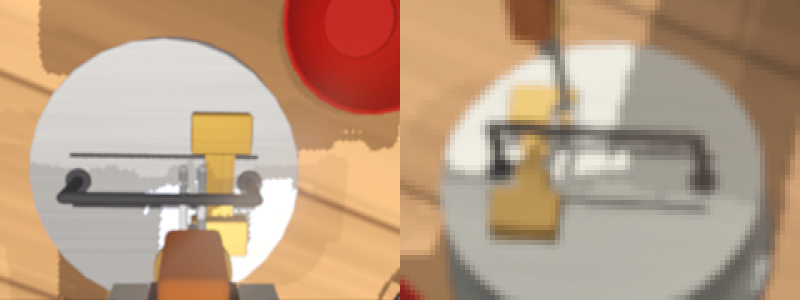

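Emit:
{"method": "play_rows", "body": {
  "moves": [0,0,-0.5,0,0,0,0.5,0,0,-0.5,0,0,0,0.5,0,0,-0.4,0,0,0,0.5,0,0,-0.1,0,0,0,0.5,0,0,-0.1,0,0,0,0.5,0,0,-0.1,0,0,0,0.5,0,0,-0.1,0,0,0,0.5,0,0,-0.1,0,0,0,0.5,0,0,-0.1,0,0,0,0.5,0,0,0,0,0,0,0.5]
}}

```text
clock: 9.62
tool_pos: [0.5904, -0.0572, 0.307]
tool_rot: [[0.929, 0.37, -0.0], [0.37, -0.929, -0.0], [-0.0, 0.0, -1.0]]
ft_force: [-0.4, 0.6, -8.6]
width: 0.247
grasp_force: 40.0
```

Run:
```python
from h import *
s=bot.get_state();print(s['tool_pos'],s['clock'],s['ft_force'],s['ft_torque'])
```

```text
[ 0.59042971 -0.05715875  0.3070184 ] 9.6167 [-0.41514865  0.58769204 -8.5513296 ] [-0.02412182 -0.13665845  0.0034956 ]
```

Emit:
{"method": "play_rows", "body": {
  "moves": [0,0,-0.1,0,0,0,0.5,0,0,-0.1,0,0,0,0.5,0,0,-0.1,0,0,0,0.5,0,0,-0.1,0,0,0,0.5,0,0,-0.1,0,0,0,0.5,0,0,0,0,0,0,0.5,0,0,0,0,0,0,0.5]
}}

```text
clock: 10.2
tool_pos: [0.5904, -0.0571, 0.312]
tool_rot: [[0.929, 0.37, 0.0], [0.37, -0.929, 0.0], [0.0, 0.0, -1.0]]
ft_force: [-0.5, 0.3, -7.2]
width: 0.246
grasp_force: 40.0
```

```bash
cat > tilt.py <<'E'
from h import *
import sys
np.set_printoptions(precision=4,suppress=True)
c=cam('wrist');t=cam('scene');s=bot.get_state();p=np.array(s['tool_pos']);R=np.array(s['tool_rot']);print(p,s['clock'],s['ft_force'],s['ft_torque'])
g=c['image'].astype(int).sum(2); pts=[]
for u in list(range(205,265,3)):
    col=g[185:225,u]; v=np.where(col<col.max()*.5)[0]
    if len(v): pts.append((u,185+v.mean()))
pts=np.array(pts);k=np.polyfit(pts[:,0],pts[:,1],1);print('bar',k,np.std(pts[:,1]-np.polyval(k,pts[:,0])),'v at 257',np.polyval(k,257))
if len(sys.argv)>1:
    a=cv2.resize(c['image'][70:270,150:417],(400,300),interpolation=3);b=cv2.resize(t['image'][195:270,185:285],(400,300),interpolation=3)
    cv2.imwrite('pics/'+sys.argv[1],np.hstack([a,b])[:,:,::-1])
    print('lvl bar', [pix(c,p+R@[0,y,.159]) for y in (-.06,.03)])
    for a_ in(.05,): print('leaned', [pix(c,p+R@[0,y,.159+a_*y]) for y in (-.06,.03)])
E
python3 tilt.py m5.png
```

```text
[ 0.5903 -0.0571  0.3119] 10.3 [-1.1386  0.2725 -9.8719] [-0.0531 -0.0034 -0.0156]
bar [  0.084  178.4502] 1.5597634617964709 v at 257 200.03576863493927
lvl bar [array([216.2924, 197.1814]), array([309.383 , 197.1951])]
leaned [array([215.7402, 197.9749]), array([309.251 , 196.8033])]
```

View pics/m5.png

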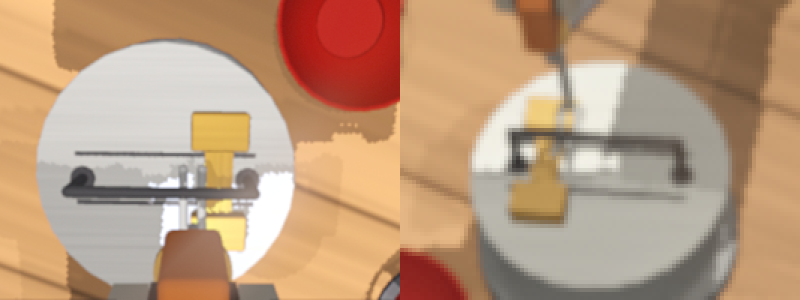

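Emit:
{"method": "play_rows", "body": {
  "moves": [0,0,-0.15,0,0,0,0.5,0,0,-0.3,0,0,0,0.5,0,0,-0.4,0,0,0,0.5,0,0,-0.5,0,0,0,0.5,0,0,-0.5,0,0,0,0.5,0,0,-0.5,0,0,0,0.5,0,0,-0.5,0,0,0,0.5,0,0,-0.5,0,0,0,0.5,0,0,-0.4,0,0,0,0.5,0,0,-0.3,0,0,0,0.5,0,0,-0.2,0,0,0,0.5,0,0,0,0,0,0,0.5]
}}

```text
clock: 11.3
tool_pos: [0.5905, -0.0572, 0.3549]
tool_rot: [[0.929, 0.37, 0.001], [0.37, -0.929, -0.0], [0.001, 0.0, -1.0]]
ft_force: [-0.3, -0.4, -9.2]
width: 0.245
grasp_force: 40.0
```

Emit:
{"method": "play_rows", "body": {
  "moves": [0,0,0,0,0,0,0.5,0,0,0,0,0,0,0.5,0,0,0,0,0,0,0.5,0,0,0,0,0,0,0.5]
}}

```text
clock: 11.63
tool_pos: [0.5903, -0.0572, 0.3542]
tool_rot: [[0.929, 0.37, -0.0], [0.37, -0.929, -0.0], [-0.0, -0.0, -1.0]]
ft_force: [-0.0, -1.2, -8.3]
width: 0.249
grasp_force: 40.0
```

```bash
cat > lidpos.py <<'E'
from h import *
np.set_printoptions(precision=4,suppress=True)
import sys
s=bot.get_state();p=np.array(s['tool_pos']);R=np.array(s['tool_rot']);print(p,s['clock'],s['ft_force'])
zl=p[2]-.17+.011-.051+.005   # flange top if hung in the V
for n in ('wrist','top','scene'):
    c=cam(n)
    m=max(spotter.outline_of('lid',n),key=lambda r:r['conf'],default=None)
    if m is None: continue
    q=cv2.convexHull(max(cv2.findContours(m['mask'].astype(np.uint8),0,2)[0],key=cv2.contourArea))[:,0]
    if n=='wrist': q=q[q[:,1]<240]
    P=np.array([ray(c,*x,zl)[:2] for x in q.astype(float)],np.float32)*1000
    e=cv2.fitEllipse(P); print('lid',n,round(m['conf'],2),np.array(e[0]),e[1],'tool',R.T@(np.r_[e[0],1000*zl]-p*1000))
E
python3 lidpos.py
python3 - <<'E'
from h import *
np.set_printoptions(precision=4,suppress=True)
c=cam('top');t=cam('scene')
def hull(c,box):
    u0,v0,u1,v1=box; h=cv2.cvtColor(c['image'].copy(),cv2.COLOR_RGB2HSV)[v0:v1,u0:u1]
    m=cv2.inRange(h,(0,150,70),(8,255,255))|cv2.inRange(h,(172,150,70),(180,255,255))
    n,l,st,_=cv2.connectedComponentsWithStats(m); m=(l==1+st[1:,4].argmax()).astype(np.uint8)
    return cv2.convexHull(cv2.findNonZero(m))[:,0]+[u0,v0]+.0
A=hull(c,(385,155,467,237));B=hull(t,(125,165,195,228))
for z in (.05,.06,.07,.08,.09):
    for c_,q in((c,A),(t,B)):
        P=np.array([ray(c_,*x,z)[:2] for x in q],np.float32)*1000;e=cv2.fitEllipse(P);print(z,np.array(e[0]),np.array(e[1]))
E
```

```text
[ 0.5903 -0.0572  0.3542] 11.6333 [-0.0402 -1.2377 -8.3117]
lid wrist 0.77 [579.1696 -39.6587] (188.55223083496094, 190.555419921875) tool [ -3.7811 -20.3516 205.0037]
lid top 0.71 [ 372.2635 -151.6192] (37.79182815551758, 126.54976654052734) tool [-237.434     7.0636  205.0953]
lid scene 0.87 [583.3511 -37.9645] (187.54747009277344, 189.82359313964844) tool [  0.7306 -20.3776 205.0019]
0.05 [ 526.6193 -360.9539] [180.0416 182.3613]
0.05 [ 512.5341 -364.7885] [176.8418 184.7203]
0.06 [ 525.0703 -357.5273] [178.4855 180.7851]
0.06 [ 517.9918 -358.5969] [175.4818 183.2997]
0.07 [ 523.5213 -354.1007] [176.9295 179.209 ]
0.07 [ 523.4496 -352.4053] [174.1217 181.879 ]
0.08 [ 521.9723 -350.6742] [175.3734 177.6329]
0.08 [ 528.9073 -346.2137] [172.7617 180.4584]
0.09 [ 520.4233 -347.2476] [173.8173 176.0567]
0.09 [ 534.3651 -340.0221] [171.4017 179.0378]
```

Emit:
{"method": "play_rows", "body": {
  "moves": [-0.08,0.127,0,0,0,0,0.5,-0.16,0.254,0,0,0,0,0.5,-0.24,0.381,0,0,0,0,0.5,-0.32,0.508,0,0,0,0,0.5,-0.4,0.635,0,0,0,0,0.5,-0.48,0.762,0,0,0,0,0.5,-0.56,0.889,0,0,0,0,0.5,-0.64,1.016,0,0,0,0,0.5,-0.72,1.143,0,0,0,0,0.5,-0.8,1.27,0,0,0,0,0.5,-0.8,1.27,0,0,0,0,0.5,-0.8,1.27,0,0,0,0,0.5]
}}

```text
clock: 13.03
tool_pos: [0.5694, -0.1696, 0.3545]
tool_rot: [[0.929, 0.37, -0.0], [0.37, -0.929, -0.0], [-0.0, 0.0, -1.0]]
ft_force: [0.2, -0.1, -8.5]
width: 0.248
grasp_force: 40.0
```

Emit:
{"method": "play_rows", "body": {
  "moves": [-0.8,1.27,0,0,0,0,0.5,-0.8,1.27,0,0,0,0,0.5,-0.8,1.27,0,0,0,0,0.5,-0.8,1.27,0,0,0,0,0.5,-0.8,1.27,0,0,0,0,0.5,-0.8,1.27,0,0,0,0,0.5,-0.8,1.27,0,0,0,0,0.5,-0.8,1.27,0,0,0,0,0.5,-0.72,1.143,0,0,0,0,0.5,-0.64,1.016,0,0,0,0,0.5,-0.56,0.889,0,0,0,0,0.5,-0.48,0.762,0,0,0,0,0.5]
}}

```text
clock: 14.03
tool_pos: [0.5394, -0.3315, 0.3544]
tool_rot: [[0.929, 0.37, -0.0], [0.37, -0.929, 0.0], [-0.0, -0.0, -1.0]]
ft_force: [0.4, -0.9, -8.5]
width: 0.242
grasp_force: 40.0
```

Emit:
{"method": "play_rows", "body": {
  "moves": [-0.4,0.635,0,0,0,0,0.5,-0.32,0.508,0,0,0,0,0.5,-0.24,0.381,0,0,0,0,0.5,-0.16,0.254,0,0,0,0,0.5,-0.08,0.127,0,0,0,0,0.5,0,0,0,0,0,0,0.5,0,0,0,0,0,0,0.5,0,0,0,0,0,0,0.5,0,0,0,0,0,0,0.5]
}}

```text
clock: 14.78
tool_pos: [0.5359, -0.352, 0.3545]
tool_rot: [[0.929, 0.371, 0.0], [0.371, -0.929, 0.0], [0.0, -0.0, -1.0]]
ft_force: [-0.0, -0.4, -9.5]
width: 0.249
grasp_force: 40.0
```

```bash
python3 lidpos.py
python3 - <<'E'
from h import *
go([.5323,-.3721,.30],111.7)
t=cam('scene');c=cam('wrist')
a=cv2.resize(c['image'][70:370,80:480],(400,300));b=cv2.resize(t['image'][135:235,90:223],(400,300),interpolation=3)
cv2.imwrite('pics/m6.png',np.hstack([a,b])[:,:,::-1])
E
```

```text
[ 0.5359 -0.352   0.3545] 14.7833 [-0.0179 -0.3737 -9.5098]
lid wrist 0.6 [ 524.8126 -334.1658] (189.15933227539062, 191.39456176757812) tool [ -3.7206 -20.6193 204.9999]
lid scene 0.91 [ 529.0476 -332.4925] (188.87034606933594, 197.26446533203125) tool [  0.833  -20.6037 205.0007]
from [ 0.5358 -0.3522  0.3545] d world cm [-0.35 -1.99 -5.45] d tool cm [-1.06  1.72  5.45] rotvec [ 0.    -0.     0.001]
[-0.53  0.86  2.73] [ 0. -0.  0.]
[-0.53  0.86  2.73] [ 0. -0.  0.]
```

View pics/m6.png

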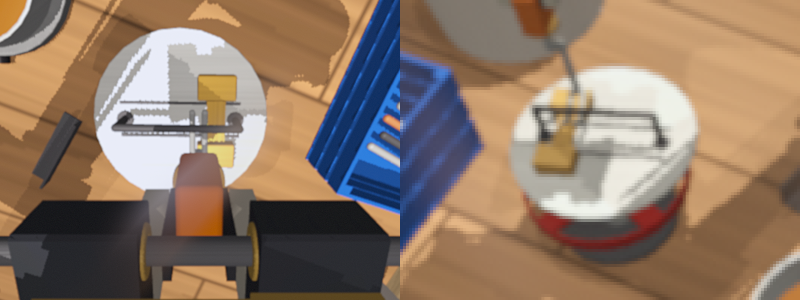

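Emit:
{"method": "play_rows", "body": {
  "moves": [-0.1,0.15,0.1,0,0,0,0.5,-0.17,0.28,0.3,0,0,0,0.5,-0.25,0.4,0.5,0,0,0,0.5,-0.22,0.36,0.7,0,0,0,0.5,-0.17,0.28,0.8,0,0,0,0.5,-0.1,0.17,0.8,0,0,0,0.5,-0.04,0.08,0.8,0,0,0,0.5,0,0,0.6,0,0,0,0.5,0,0,0.5,0,0,0,0.5,0,0,0.3,0,0,0,0.5,0,0,0,0,0,0,0.5,0,0,0,0,0,0,0.5]
}}

```text
clock: 16.18
tool_pos: [0.5325, -0.3721, 0.3006]
tool_rot: [[0.929, 0.37, 0.0], [0.37, -0.929, -0.0], [-0.0, 0.0, -1.0]]
ft_force: [-1.0, 0.2, -8.7]
width: 0.251
grasp_force: 40.0
```

```bash
python3 lidpos.py
python3 - <<'E'
from h import *
go([.5323,-.3721,.285],111.7)
E
```

```text
[ 0.5325 -0.3721  0.3006] 16.1833 [-1.0187  0.1765 -8.7298]
lid wrist 0.89 [ 521.5073 -354.2158] (189.27670288085938, 190.73001098632812) tool [ -3.5596 -20.7464 204.996 ]
lid scene 0.63 [ 525.7822 -352.2704] (189.76388549804688, 196.89846801757812) tool [  1.1319 -20.9698 204.9957]
from [ 0.5325 -0.3722  0.3009] d world cm [-0.02  0.01 -1.59] d tool cm [-0.01 -0.02  1.59] rotvec [ 0. -0.  0.]
[-0.01 -0.02  1.59] [ 0. -0.  0.]
```

Lid centred on the stand. Now easing it down.

Emit:
{"method": "play_rows", "body": {
  "moves": [0,0,0.1,0,0,0,0.5,0,0,0.15,0,0,0,0.5,0,0,0.15,0,0,0,0.5,0,0,0.15,0,0,0,0.5,0,0,0.15,0,0,0,0.5,0,0,0.15,0,0,0,0.5,0,0,0.15,0,0,0,0.5,0,0,0.1,0,0,0,0.5,0,0,0.1,0,0,0,0.5,0,0,0,0,0,0,0.5]
}}

```text
clock: 17.32
tool_pos: [0.5325, -0.3725, 0.2892]
tool_rot: [[0.929, 0.37, 0.001], [0.37, -0.929, -0.001], [0.0, 0.001, -1.0]]
ft_force: [-0.0, 0.0, -4.7]
width: 0.249
grasp_force: 40.0
```

Emit:
{"method": "play_rows", "body": {
  "moves": [0,0,0.1,0,0,0,0.5,0,0,0.1,0,0,0,0.5,0,0,0.1,0,0,0,0.5,0,0,0.1,0,0,0,0.5,0,0,0.1,0,0,0,0.5,0,0,0.1,0,0,0,0.5,0,0,0,0,0,0,0.5]
}}

```text
clock: 17.9
tool_pos: [0.5323, -0.3721, 0.2822]
tool_rot: [[0.929, 0.37, -0.0], [0.37, -0.929, 0.0], [-0.0, -0.0, -1.0]]
ft_force: [0.2, -0.4, -0.9]
width: 0.248
grasp_force: 40.0
```

Emit:
{"method": "play_rows", "body": {
  "moves": [0,0,0.15,0,0,0,0.5,0,0,0.15,0,0,0,0.5,0,0,0.15,0,0,0,0.5,0,0,0,0,0,0,0.5,0,0,0,0,0,0,0.5,0,0,0,0,0,0,0.5,0,0,0,0,0,0,0.5]
}}

```text
clock: 18.48
tool_pos: [0.5324, -0.3722, 0.278]
tool_rot: [[0.929, 0.37, 0.0], [0.37, -0.929, -0.0], [0.0, 0.0, -1.0]]
ft_force: [0.1, 0.8, -1.6]
width: 0.244
grasp_force: 40.0
```

```bash
sed -i 's/^zl=.*/zl=.069+.015/' lidpos.py; python3 lidpos.py
python3 - <<'E'
from h import *
for i in range(3): cam('wrist'); s=bot.get_state(); print(s['tool_pos'],s['ft_force'].round(2) if hasattr(s['ft_force'],'round') else s['ft_force'])
E
```

```text
[ 0.5324 -0.3722  0.278 ] 18.4833 [ 0.0913  0.7872 -1.6054]
lid wrist 0.84 [ 523.0397 -353.0181] (189.16932678222656, 189.6209259033203) tool [ -1.6288 -21.3336 194.046 ]
lid top 0.23 [501.7311 326.3369] (124.92767333984375, 148.64599609375) tool [ 230.0592 -660.3157  193.9941]
[ 0.53238806 -0.37221243  0.27801653] [-0.74 -0.44 -1.06]
[ 0.53235035 -0.37218886  0.27796978] [-0.9   1.05 -2.94]
[ 0.53239181 -0.37218247  0.27797459] [ 0.8  -0.16 -1.96]
```

Emit:
{"method": "play_rows", "body": {
  "moves": [0,0,0.08,0,0,0,0.5,0,0,0,0,0,0,0.5,-0.3,0,0,0,0,0,0.5,-0.5,0,0,0,0,0,0.5,-0.5,0,0,0,0,0,0.5,-0.5,0,0,0,0,0,0.5,-0.5,0,0,0,0,0,0.5]
}}

```text
clock: 19.52
tool_pos: [0.5103, -0.381, 0.2773]
tool_rot: [[0.929, 0.37, 0.0], [0.37, -0.929, -0.0], [0.0, 0.0, -1.0]]
ft_force: [-0.1, 0.7, -1.3]
width: 0.244
grasp_force: 40.0
```

Emit:
{"method": "play_rows", "body": {
  "moves": [-0.6,0,0,0,0,0,0.5,-1,0,0,0,0,0,0.5,-1,0,0,0,0,0,0.5,-1,0,0,0,0,0,0.5,-1,0,0,0,0,0,0.5,-0.5,0,0,0,0,0,0.5,0,0,0,0,0,0,0.5]
}}

```text
clock: 20.1
tool_pos: [0.4624, -0.4001, 0.2775]
tool_rot: [[0.929, 0.369, 0.0], [0.369, -0.929, -0.0], [0.0, 0.0, -1.0]]
ft_force: [-0.3, 0.0, -1.7]
width: 0.249
grasp_force: 40.0
```

```bash
python3 lidpos.py
```

```text
[ 0.4624 -0.4001  0.2775] 20.1 [-0.2716  0.0214 -1.6761]
lid wrist 0.73 [ 523.3843 -353.3289] (189.39871215820312, 189.59144592285156) tool [ 73.9611 -21.0398 193.5341]
lid top 0.79 [ 544.4746 -307.9328] (86.66230010986328, 149.65354919433594) tool [110.3204 -55.4435 193.53  ]
lid scene 0.85 [ 527.6205 -352.3192] (189.95960998535156, 192.67506408691406) tool [ 78.2707 -20.4144 193.5349]
```

Emit:
{"method": "play_rows", "body": {
  "moves": [-0.8,0,-2,0,0,0,0.5,0,0,-3,0,0,0,0.5,0,0,-3,0,0,0,0.5,0,0,-0.5,0,0,0,0.5,0,0,0,0,0,0,0.5]
}}

```text
clock: 20.82
tool_pos: [0.4573, -0.403, 0.3648]
tool_rot: [[0.929, 0.371, 0.004], [0.371, -0.929, -0.002], [0.003, 0.004, -1.0]]
ft_force: [0.8, -0.6, -2.8]
width: 0.247
grasp_force: 40.0
```

Run:
```python
from h import *
go([.4187,.3748,.36],70,per=3.4)
```

```text
from [ 0.4573 -0.403   0.3648] d world cm [-3.86 77.78 -0.48] d tool cm [ 25.24 -73.67   0.28] rotvec [ 0.003 -0.004  0.729]
[ 1.1  -3.2   0.01] [ 0.    -0.     0.032]
[ 1.   -3.24  0.01] [ 0.    -0.     0.032]
[ 0.89 -3.27  0.01] [ 0.    -0.     0.032]
[ 0.79 -3.29  0.01] [ 0.    -0.     0.032]
[ 0.68 -3.32  0.01] [ 0.    -0.     0.032]
[ 0.58 -3.34  0.01] [ 0.    -0.     0.032]
[ 0.47 -3.35  0.01] [ 0.    -0.     0.032]
[ 0.37 -3.37  0.01] [ 0.    -0.     0.032]
[ 0.26 -3.38  0.01] [ 0.    -0.     0.032]
[ 0.15 -3.38  0.01] [ 0.    -0.     0.032]
[ 0.04 -3.39  0.01] [ 0.    -0.     0.032]
[-0.06 -3.39  0.01] [ 0.    -0.     0.032]
[-0.17 -3.38  0.02] [ 0.    -0.     0.032]
[-0.28 -3.37  0.02] [ 0.    -0.     0.032]
[-0.38 -3.36  0.02] [ 0.    -0.     0.032]
[-0.49 -3.35  0.02] [ 0.    -0.     0.032]
[-0.6  -3.33  0.02] [ 0.    -0.     0.032]
[-0.7  -3.31  0.02] [ 0.    -0.     0.032]
[-0.81 -3.29  0.02] [ 0.    -0.     0.032]
[-0.91 -3.26  0.02] [ 0.    -0.     0.032]
[-1.01 -3.23  0.02] [ 0.    -0.     0.032]
[-1.11 -3.2   0.02] [ 0.    -0.     0.032]
[-1.21 -3.16  0.02] [ 0.    -0.     0.032]
```

Emit:
{"method": "play_rows", "body": {
  "moves": [1.1,-3.2,0.01,0,0,0.032,0.5,1,-3.24,0.01,0,0,0.032,0.5,0.89,-3.27,0.01,0,0,0.032,0.5,0.79,-3.29,0.01,0,0,0.032,0.5,0.68,-3.32,0.01,0,0,0.032,0.5,0.58,-3.34,0.01,0,0,0.032,0.5,0.47,-3.35,0.01,0,0,0.032,0.5,0.37,-3.37,0.01,0,0,0.032,0.5,0.26,-3.38,0.01,0,0,0.032,0.5,0.15,-3.38,0.01,0,0,0.032,0.5,0.04,-3.39,0.01,0,0,0.032,0.5,-0.06,-3.39,0.01,0,0,0.032,0.5]
}}

```text
clock: 21.82
tool_pos: [0.4359, 0.0052, 0.3596]
tool_rot: [[1.0, -0.006, -0.002], [-0.006, -1.0, -0.0], [-0.002, 0.0, -1.0]]
ft_force: [1.0, 0.7, -2.5]
width: 0.248
grasp_force: 40.0
```

Emit:
{"method": "play_rows", "body": {
  "moves": [-0.17,-3.38,0.02,0,0,0.032,0.5,-0.28,-3.37,0.02,0,0,0.032,0.5,-0.38,-3.36,0.02,0,0,0.032,0.5,-0.49,-3.35,0.02,0,0,0.032,0.5,-0.6,-3.33,0.02,0,0,0.032,0.5,-0.7,-3.31,0.02,0,0,0.032,0.5,-0.81,-3.29,0.02,0,0,0.032,0.5,-0.91,-3.26,0.02,0,0,0.032,0.5,-1.01,-3.23,0.02,0,0,0.032,0.5,-1.11,-3.2,0.02,0,0,0.032,0.5,-1.21,-3.16,0.02,0,0,0.032,0.5,0,0,0,0,0,0,0.5]
}}

```text
clock: 22.82
tool_pos: [0.4196, 0.3802, 0.3552]
tool_rot: [[0.937, -0.348, -0.003], [-0.348, -0.937, -0.003], [-0.002, 0.003, -1.0]]
ft_force: [0.6, -0.1, -1.3]
width: 0.246
grasp_force: 40.0
```

Run:
```python
from h import *
go([.4187,.3748,.203],70,per=3.4)
```

```text
from [0.4196 0.3802 0.3552] d world cm [ -0.09  -0.54 -15.22] d tool cm [ 0.13  0.49 15.22] rotvec [ 0.003  0.002 -0.007]
[0.03 0.1  3.04] [ 0.001  0.    -0.001]
[0.02 0.1  3.04] [ 0.001  0.    -0.001]
[0.02 0.1  3.04] [ 0.001  0.    -0.001]
[0.02 0.1  3.04] [ 0.001  0.    -0.001]
[0.02 0.11 3.04] [ 0.001  0.    -0.001]
```

Emit:
{"method": "play_rows", "body": {
  "moves": [0.13,0.49,3,0,0,0,0.5,0,0,4,0,0,0,0.5,0,0,4,0,0,0,0.5,0,0,3,0,0,0,0.5,0,0,1.2,0,0,0,0.5,0,0,0,0,0,0,0.5,0,0,0,0,0,0,0.5]
}}

```text
clock: 23.4
tool_pos: [0.4198, 0.3699, 0.2056]
tool_rot: [[0.937, -0.349, -0.001], [-0.349, -0.937, -0.003], [-0.0, 0.003, -1.0]]
ft_force: [-0.0, 0.5, -1.2]
width: 0.25
grasp_force: 40.0
```

Run:
```python
from h import *
go([.4187,.3748,.1985],70,per=3.4)
go([.4892,.3491,.1985],70,per=3.4)
```

```text
from [0.4198 0.3699 0.2056] d world cm [-0.11  0.49 -0.71] d tool cm [-0.27 -0.42  0.71] rotvec [ 0.003  0.    -0.007]
[-0.27 -0.42  0.71] [ 0.003  0.    -0.007]
from [0.4198 0.3699 0.2056] d world cm [ 6.94 -2.08 -0.71] d tool cm [ 7.23 -0.48  0.7 ] rotvec [ 0.003  0.    -0.007]
[ 2.41 -0.16  0.23] [ 0.001  0.    -0.002]
[ 2.41 -0.15  0.23] [ 0.001  0.    -0.002]
[ 2.41 -0.15  0.24] [ 0.001  0.    -0.002]
```

Emit:
{"method": "play_rows", "body": {
  "moves": [0,-0.47,0.7,0.003,0,-0.007,0.5,0,0,0,0,0,0,0.5,0,0,0,0,0,0,0.5,0,0,0,0,0,0,0.5]
}}

```text
clock: 23.73
tool_pos: [0.422, 0.3752, 0.2005]
tool_rot: [[0.939, -0.343, 0.002], [-0.343, -0.939, 0.004], [0.0, -0.004, -1.0]]
ft_force: [-0.9, -0.3, -1.3]
width: 0.249
grasp_force: 40.0
```

Run:
```python
from h import *
go([.4892,.3491,.1985],70,per=3.4)
```

```text
from [0.422  0.3752 0.2005] d world cm [ 6.72 -2.61 -0.2 ] d tool cm [7.21 0.15 0.2 ] rotvec [-0.004 -0.    -0.001]
[2.4  0.05 0.07] [-0.001 -0.    -0.   ]
[2.4  0.05 0.07] [-0.001 -0.    -0.   ]
[2.4  0.05 0.07] [-0.001 -0.    -0.   ]
```

Emit:
{"method": "play_rows", "body": {
  "moves": [0.5,0.12,0.1,0,0,0,0.5,1,0,0,0,0,0,0.5,1,0,0,0,0,0,0.5,1.2,0,0,0,0,0,0.5,1.2,0,0,0,0,0,0.5,1.2,0,0,0,0,0,0.5,0.7,0,0,0,0,0,0.5,0.4,0,0,0,0,0,0.5,0,0,0,0,0,0,0.5,0,0,0,0,0,0,0.5]
}}

```text
clock: 24.57
tool_pos: [0.4891, 0.3488, 0.1985]
tool_rot: [[0.939, -0.343, 0.001], [-0.343, -0.939, 0.003], [-0.0, -0.003, -1.0]]
ft_force: [-0.4, 0.2, -1.7]
width: 0.248
grasp_force: 40.0
```

Run:
```python
from h import *
go([.4892,.3491,.185],70,per=3.4)
s=bot.get_state();print(s['ft_force'],s['ft_torque'])
```

```text
from [0.4891 0.3488 0.1985] d world cm [ 0.01  0.03 -1.35] d tool cm [-0.01 -0.03  1.35] rotvec [-0.003  0.    -0.001]
[-0.01 -0.03  1.35] [-0.003  0.    -0.001]
[-0.41792106  0.19852939 -1.7257972 ] [-0.041788    0.03796901 -0.01940103]
```

Emit:
{"method": "play_rows", "body": {
  "moves": [0,0,0.4,0,0,0,0.5,0,0,0.4,0,0,0,0.5,0,0,0.3,0,0,0,0.5,0,0,0.15,0,0,0,0.5,0,0,0.1,0,0,0,0.5,0,0,0,0,0,0,0.5,0,0,0,0,0,0,0.5]
}}

```text
clock: 25.15
tool_pos: [0.489, 0.3492, 0.1853]
tool_rot: [[0.94, -0.343, 0.001], [-0.343, -0.94, 0.003], [0.0, -0.003, -1.0]]
ft_force: [-0.1, 0.3, -1.3]
width: 0.247
grasp_force: 40.0
```

Emit:
{"method": "play_rows", "body": {
  "moves": [0,0,0.05,0,0,0,0.5,0,0,0,0,0,0,3,0,0,0,0,0,0,5,0,0,0,0,0,0,5,0,0,0,0,0,0,5,0,0,0,0,0,0,5,0,0,0,0,0,0,5,0,0,0,0,0,0,5]
}}

```text
clock: 25.82
tool_pos: [0.4891, 0.349, 0.1848]
tool_rot: [[0.939, -0.343, 0.001], [-0.343, -0.939, 0.003], [0.0, -0.003, -1.0]]
ft_force: [-0.1, 0.3, 0.1]
width: 0.566
grasp_force: 0.0
```

Emit:
{"method": "play_rows", "body": {
  "moves": [0,0,-1,0,0,0,6,0,0,-2,0,0,0,6,0,0,-3,0,0,0,6,0,0,-3,0,0,0,6,0,0,-2.5,0,0,0,8.7,0,0,0,0,0,0,8.7,0,0,0,0,0,0,8.7]
}}

```text
clock: 26.4
tool_pos: [0.4895, 0.3493, 0.3025]
tool_rot: [[0.939, -0.343, 0.004], [-0.343, -0.939, 0.006], [0.001, -0.007, -1.0]]
ft_force: [-0.0, -0.5, -0.8]
width: 0.854
grasp_force: 0.0
```

```bash
python3 lidpos.py
python3 - <<'E'
from h import *
c=cam('wrist');t=cam('top')
a=cv2.resize(c['image'][80:280,140:407],(400,300));b=cv2.resize(t['image'][150:235,380:493],(400,300),interpolation=3)
cv2.imwrite('pics/m7.png',np.hstack([a,b])[:,:,::-1])
E
```

```text
[0.4895 0.3493 0.3025] 26.4 [-0.033  -0.5378 -0.7662]
lid top 0.63 [ 522.4006 -352.9264] (188.70748901367188, 189.70484924316406) tool [271.1935 649.9958 214.2443]
lid scene 0.67 [ 525.899  -351.8572] (186.57713317871094, 194.6106414794922) tool [274.1139 647.7928 214.2643]
```

View pics/m7.png

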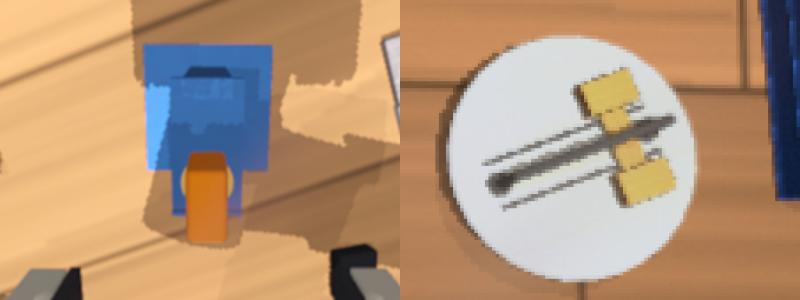

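The lifter hangs upright in its slot at crop (207,197), and the lid sits flat and centred on the stand at crop (572,158). Handing in.

```bash
python3 -c "
from plant import job
print(job.hand_in())"
```

```text
the job is handed in; nothing more can be done
None
```

The job is handed in at about 26 s of the 72 s allowed, with no verdict returned: the last pictures show the lid flat on the stand, about 1–3 mm off its axis, and the lifter hanging in its rack, let go.

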